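# Put the wood specimens back in their trays

## Task

The wood anatomy class is over: put the four wood specimens on the bench back, each into the tray whose cut-out has its shape, so that it stands flat on the bottom of the cut-out. Set them down rather than dropping them, and leave the bottle and the pocket microscope where they are.

Things in the scene. Friction and masses are not known exactly. Their poses are not given: they have to be found in the camera images.
- disc: Wood specimen: short round of a branch with dark bark and sawn faces showing growth rings, 64 mm across, 40 mm tall, standing on a sawn face. Origin: centre of its underside; z is up. About 0.08 kg. Stands loose on the bench.
- half_round: Wood specimen: the same kind of branch piece split lengthways, so half-moon shaped from above: 64 mm along the split face (y), 32 mm thick (x), 40 mm tall. The flat split face looks to its -x (at x = -16 mm), the bark's crown is at x = +16 mm. Origin: on the underside, midway between flat and crown; z is up. About 0.045 kg. Loose on the bench.
- shear_block: Wood specimen: sawn shear-test block, 63 mm (x) by 50 mm (y), 50 mm tall, with a notch sawn out of its +x +y corner over the full height, 13 mm along x and 19 mm along y. Origin: centre of the underside of the full 63 by 50 outline; z is up. About 0.09 kg. Loose on the bench.
- bar: Wood specimen: plain square sawn bar lying down, 100 mm long (x), 25 mm wide (y), 25 mm tall; either end is alike. Origin: centre of its underside; z is up. About 0.04 kg. Loose on the bench.
- tray_round: Fixed flat tray, grey base, black insert, top at 16 mm; 10 mm deep cut-out, grey floor 6 mm above the tray's underside, 6 mm wider all round than the specimen. Tray 118 by 118 mm, its cut-out round, 76 mm across. Origin: on the underside, below where the specimen's own origin goes; axes as the seated specimen's.
- tray_half: Fixed flat tray, grey base, black insert, top at 16 mm; 10 mm deep cut-out, grey floor 6 mm above the tray's underside, 6 mm wider all round than the specimen. Tray 90 mm (x) by 118 mm (y), its cut-out a half-moon 44 mm (x) by 76 mm (y), straight side at x = -22 mm, crown at +22 mm. Origin: on the underside, below where the specimen's own origin goes; axes as the seated specimen's.
- tray_notched: Fixed flat tray, grey base, black insert, top at 16 mm; 10 mm deep cut-out, grey floor 6 mm above the tray's underside, 6 mm wider all round than the specimen. Tray 118 mm (x) by 106 mm (y), cut-out a rectangle 75 mm (x) by 62 mm (y) with its +x +y corner left uncut, 13 (x) by 19 mm (y). Origin: on the underside, below where the specimen's own origin goes; axes as the seated specimen's.
- tray_bar: Fixed flat tray, grey base, black insert, top at 16 mm; 10 mm deep cut-out, grey floor 6 mm above the tray's underside, 6 mm wider all round than the specimen. Tray 152 mm (x) by 81 mm (y), its cut-out a long rectangle 112 mm (x) by 37 mm (y). Origin: on the underside, below where the specimen's own origin goes; axes as the seated specimen's. Bar may lie either way round.
- amber_bottle: Bystander: closed amber glass bottle with a black cap, 48 mm across, 105 mm tall, standing loose. Origin: centre of its underside. Leave it where it is.
- pocket_microscope: Bystander: black pocket microscope standing on its clear foot, 52 mm across the foot, 106 mm tall, loose. Origin: centre of its underside. Leave it where it is.
There are look-alikes about, which are no part of the job. Leave any pink or purple look-alike of the tray_round alone. Leave any red look-alike of the bar alone.

How it is judged:
By the outcome, as a careful person would: the job done as asked, in the order asked, and still so for the second after the job is handed in, with the robot touching nothing.
It also fails if it takes over 93 s, if anything falls off the work surface, if the arm or the gripper's body presses on something with over 40 N, if the wrist force passes 120 N, or if a joint passes its speed limit or range.

## Robot

A 6-joint arm with a two-finger parallel gripper is mounted at the origin on the work surface. World frame = base frame: x ahead of the robot, y to its left, z up, the work surface at z = 0. Lengths are in m, angles in degrees, forces in N, time in s.
With the tool pointing down it reaches from about 0.375 to 0.975 m from the base axis. Payload 3.8 kg.
Tool frame: the origin (TCP) lies at the very end of the fingers, on their centre line; the grasp point (between the pads) lies 19 mm behind it; z points along the fingers, y is the line along which they close (so a half turn about z gives the same grasp; the last joint's range is limited). The gripper opens to 85 mm and grips with 20 to 120 N. Pads are 22 mm wide; open, the fingers measure 114 mm over their backs; the gripper's body (76 mm by 85 mm) begins 54 mm behind the grasp point. The pads swing forward as they close: fully open they stand 13 mm farther back than shut.
Start: joints at [68.875, 15.12, 91.902, -0, 72.978, -2.114], TCP at [0.22, 0.638, 0.231] pointing down, gripper open.
Joint ranges: [-150.88, 150.88], [-54.13, 125.18], [17.81, 147.31], [-75.09, 255.09], [0, 152.58], [-146.25, 146.25]. Speed limits (degrees/s): [147.25, 147.25, 180, 180, 180, 180].

## Interface

Orientations are given as a 3x3 rotation matrix whose columns are the frame's x, y, z axes.
In Python, from workcell import ctrl gives the robot as it stands. The module is installed in compiled form; this text tells all that it offers.
- The arm moves only by the tool move_arm, never from a script. Its argument "targets" is a list of rows, each a list of 3 entries, a list of its own where there are three numbers: the shift along the tool's x, y, z normalised to -1 to 1, where 1 is 0.04 m, then the turn, a rotation vector about the tool's x, y, z normalised to -1 to 1, where 1 is 4 degrees, then the opening, from 0 (shut) to 1 (fully open). In form: [[[x, y, z], [wx, wy, wz], grip], ...]. A call has 1 to 12 rows; each row shifts and turns the commanded pose from where the row before left it, along the tool's axes as they then stand; what a row does not reach is not made up. A row lasts 1/12 s, in which the tool goes at most 41.7 mm and 7.16 degrees, less where a joint would pass 70% of its speed; a pose out of reach is approached as far as the arm can. A call with a number of a shift or a turn outside -1 to 1 is refused whole. A call with a gripper value outside its range is refused whole. The fingers move at their own pace and stop on an object; the grip force is fixed at half the most. Time passes only in rows, so rows that do not move let the fingers close. It gives the time, the measured TCP pose, the force, the opening and the grip force at its end, in the units of the state.
- ctrl.observe(): the state, without advancing time (a new reading comes with each control period).
- ctrl.snapshot(name): name is "side" or "top" or "wrist"; returns (picture, depth): 400x640x3 uint8, blue, green, red; 400x640 float32, m along the optical axis (not along the pixel's ray), 0 where there is no reading.
- ctrl.get_calibration(name): a dict with "fx", "fy", "cx", "cy" (pixels), "k1" (the pictures are not rectified: a ray, as slopes to the right and down, at radius r is drawn at 1 + k1 r^2 times it, then the intrinsics apply), "xyz" and "rotation" of the camera in the world; the wrist camera has in their place "T_tool_cam" (4x4, takes a point from camera to tool coordinates, whose origin is the TCP and whose axes are the flange's). Camera axes: x right, y up, looking along -z (the intrinsics and any distortion apply to the point x, -y, -z); pixel columns grow to the right and rows downward; lengths in m; the calibration is good to about 2 mm. A picture is of the moment at which its call begins: read the wrist's pose just before it. get_calibration takes no time and is no camera call.
- ctrl.sign_off(): hands the job in; it is judged then, once.
The state is a dict: "time_s": time; "joint_positions": joint angles; "joint_velocities": joint speeds; "effort": joint torques, N m; "ee_pos": TCP position; "tcp_rot": TCP orientation; "contact_force": force on the tool from outside, world axes, zero at the start; "moment": the same for the moment, N m; "finger_gap": finger opening in m; "grasp_force": force on a finger pad.
Only numpy, scipy, OpenCV 4.12 (cv2) and the standard library are available. Lean on these libraries where they do the work, as an engineer would, in place of code of your own. Each camera call takes 0.05 s, during which the arm holds its last target. There are 200 camera calls.

## Working session

There is one attempt and no reset: what is moved stays moved. The work goes in short steps, Python scripts to look and compute and a tool call to move; the robot and the scene stay as the last step left them, time stands still between calls to the robot, and variables do not carry over. Pictures are saved under pics/ and viewed, at most 16 in all, crops included, and the job is handed in when it is done.

Besides the shell and the picture viewer there is one more tool, called after "Emit:" as name([rows], argument=value, ...), one row to a line, values as JSON. move_arm: Moves the arm, as the interface text tells. Its arguments: {"type":"object","properties":{"targets":{"type":"array"}},"required":["targets"]}

```bash
mkdir -p pics
cat > h.py <<'E'
import numpy as np, cv2
from workcell import ctrl
def grab(name):
    s=ctrl.observe(); p,d=ctrl.snapshot(name); c=ctrl.get_calibration(name)
    if 'T_tool_cam' in c:
        T=np.eye(4);T[:3,:3]=s['tcp_rot'];T[:3,3]=s['ee_pos'];T=T@np.array(c['T_tool_cam'])
    else:
        T=np.eye(4);T[:3,:3]=c['rotation'];T[:3,3]=c['xyz']
    return p,d,c,T
def rays(c,T,uv):
    K=np.array([[c['fx'],0,c['cx']],[0,c['fy'],c['cy']],[0,0,1.]])
    n=cv2.undistortPoints(np.array(uv,float).reshape(-1,1,2),K,np.array([c['k1'],0,0,0.])).reshape(-1,2)
    return np.c_[n[:,0],-n[:,1],-np.ones(len(n))]
def onz(c,T,uv,z):
    r=rays(c,T,uv)@T[:3,:3].T; o=T[:3,3]
    return o+r*((z-o[2])/r[:,2])[:,None]
def cloud(d,c,T):
    v,u=np.mgrid[0:400,0:640]
    r=rays(c,T,np.c_[u.ravel(),v.ravel()])
    P=(r*d.reshape(-1,1))@T[:3,:3].T+T[:3,3]
    return P.reshape(400,640,3)
E
python3 - <<'E'
from h import *
for n in ('top','side','wrist'):
    p,d,c,T=grab(n); cv2.imwrite(f'pics/{n}0.png',p); np.savez(f'{n}0.npz',p=p,d=d,T=T)
    print(n,T.round(3).tolist(),c['fx'],c['k1'])
s=ctrl.observe(); print(s)
E
```

```text
top [[0.018, 0.984, -0.175, 0.361], [-1.0, 0.019, 0.003, 0.065], [0.006, 0.175, 0.985, 1.166], [0.0, 0.0, 0.0, 1.0]] 453.3218707952478 -0.08032279160483043
side [[0.871, 0.251, -0.423, -0.058], [-0.492, 0.457, -0.741, -0.956], [0.008, 0.854, 0.521, 0.76], [0.0, 0.0, 0.0, 1.0]] 467.3839150789002 0.009031184928086773
wrist [[0.326, -0.906, -0.269, 0.152], [0.945, 0.312, 0.095, 0.662], [-0.002, -0.285, 0.958, 0.372], [0.0, 0.0, 0.0, 1.0]] 289.69936195261033 -0.004407607001212426
{'time_s': 0.15, 'joint_positions': array([ 6.88747449e+01,  1.51624070e+01,  9.19636573e+01, -9.24615823e-05,
        7.29785868e+01, -2.11444996e+00]), 'joint_velocities': array([ 0.03184689, -0.07703993, -0.27124483,  0.09717087,  0.05533354,
        0.04048731]), 'effort': array([ 4.19129947e-04, -5.15907347e+01, -3.67956841e+01,  2.85471623e-05,
        8.07709439e-03, -4.73057668e-06]), 'ee_pos': array([0.21967576, 0.63764361, 0.23020728]), 'tcp_rot': array([[-9.45457294e-01,  3.25745412e-01, -6.56847541e-04],
       [ 3.25746067e-01,  9.45455761e-01, -1.70431014e-03],
       [ 6.58490839e-05, -1.82531796e-03, -9.99998332e-01]]), 'contact_force': array([ 0.36343414,  1.10064245, -0.66491177]), 'moment': array([0.01277415, 0.01012039, 0.01607915]), 'grasp_force': 0.0, 'finger_gap': 0.0855307159713843}
```

View pics/top0.png

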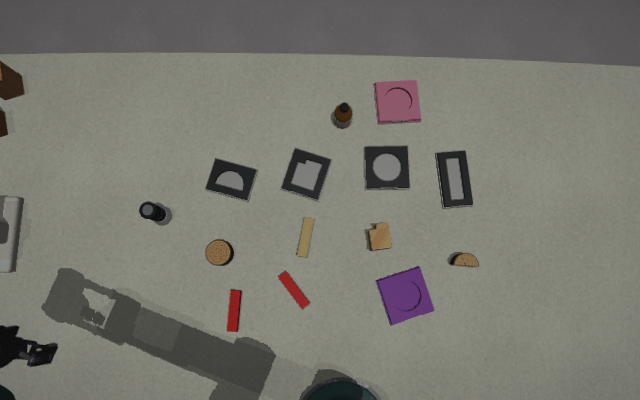

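View pics/side0.png

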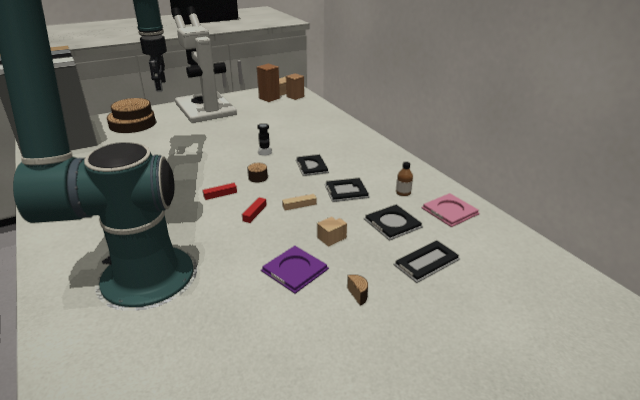

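```bash
cat >> h.py <<'E'
def proj(c,T,P):
    q=(np.asarray(P)-T[:3,3])@T[:3,:3]
    n=np.c_[q[:,0]/-q[:,2],-q[:,1]/-q[:,2]]; r2=(n**2).sum(1,keepdims=True); n=n*(1+c['k1']*r2)
    return n*[c['fx'],c['fy']]+[c['cx'],c['cy']]
def ortho(p,c,T,xy,z,half=.1,N=200):
    # image right=-y, up=+x
    s=2*half/N; v,u=np.mgrid[0:N,0:N]
    P=np.c_[xy[0]+half-(v.ravel()+.5)*s, xy[1]+half-(u.ravel()+.5)*s, np.full(N*N,z)]
    m=proj(c,T,P).astype(np.float32).reshape(N,N,2)
    return cv2.remap(p,m[...,0],m[...,1],cv2.INTER_CUBIC)
E
python3 - <<'E'
from h import *
f=np.load('top0.npz');p,d,T=f['p'],f['d'],f['T'];c=ctrl.get_calibration('top')
O=dict(disc=((219,252),.04),bar=((306,237),.025),shear=((379,237),.05),half=((465,260),.04),
 tround=((387,167),.016),thalf=((231,179),.016),tnot=((306,174),.016),tbar=((454,179),.016),bottle=((343,105),.1),micro=((150,210),.1))
C=cloud(d,c,T); tiles=[]
for n,(uv,z) in O.items():
    q=onz(c,T,[uv],z)[0]; print(n,q.round(3),'d',C[uv[1],uv[0]].round(3))
    if n in('bottle','micro'): continue
    t=ortho(p,c,T,q,z,.09); tiles.append(t)
cv2.imwrite('pics/tiles.png',np.vstack([np.hstack(tiles[:4]),np.hstack(tiles[4:])]))
E
```

```text
disc [0.417 0.309 0.04 ] d [0.417 0.308 0.048]
bar [0.46  0.095 0.025] d [0.46  0.095 0.024]
shear [ 0.461 -0.086  0.05 ] d [ 0.461 -0.086  0.049]
half [ 0.408 -0.303  0.04 ] d [ 0.408 -0.302  0.042]
tround [ 0.648 -0.112  0.016] d [ 0.65  -0.114  0.007]
thalf [0.608 0.294 0.016] d [0.61  0.296 0.006]
tnot [0.625 0.099 0.016] d [0.627 0.099 0.006]
tbar [ 0.619 -0.289  0.016] d [ 0.622 -0.292  0.007]
bottle [0.784 0.009 0.1  ] d [0.78  0.009 0.108]
micro [0.511 0.469 0.1  ] d [0.51  0.466 0.107]
```

View pics/tiles.png

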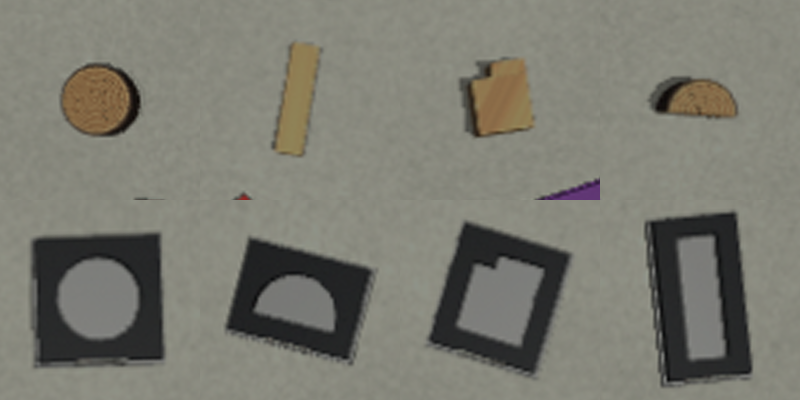

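```bash
cat >> h.py <<'E'
a=np.linspace(0,2*np.pi,72,endpoint=False); b=np.linspace(-np.pi/2,np.pi/2,37)
def rect(x,y): return np.array([[-x,-y],[x,-y],[x,y],[-x,y]])/2000.
SH=dict(disc=np.c_[np.cos(a),np.sin(a)]*.032, bar=rect(100,25), half=np.c_[np.cos(b)*.032-.016,np.sin(b)*.032],
 shear=np.array([[-31.5,-25],[31.5,-25],[31.5,6],[18.5,6],[18.5,25],[-31.5,25]])/1000,
 tround=rect(118,118),thalf=rect(90,118),tnot=rect(118,106),tbar=rect(152,81),
 cround=np.c_[np.cos(a),np.sin(a)]*.038,chalf=np.c_[np.cos(b)*.044-.022,np.sin(b)*.038],
 cnot=np.array([[-37.5,-31],[37.5,-31],[37.5,12],[24.5,12],[24.5,31],[-37.5,31]])/1000,cbar=rect(112,37))
from scipy.optimize import minimize
def poly(shape,q):
    t=np.radians(q[2]); return shape@np.array([[np.cos(t),np.sin(t)],[-np.sin(t),np.cos(t)]])+q[:2]
def fit(mask,shape,xy,half,th0s):
    N=mask.shape[0]; s=2*half/N; best=None
    def uv(q):
        P=poly(shape,q); return np.c_[(xy[1]+half-P[:,1])/s-.5,(xy[0]+half-P[:,0])/s-.5]
    def cost(e):
        q=[xy[0]+e[0]/1000,xy[1]+e[1]/1000,e[2]]
        m=np.zeros((N,N),np.uint8); cv2.fillPoly(m,[np.round(uv(q)*256).astype(np.int32)],255,cv2.LINE_AA,8)
        return np.abs(m/255.-mask).sum()*s*s*1e6
    for t in th0s:
        r=minimize(cost,[0,0,t],method='Nelder-Mead',options=dict(initial_simplex=np.array([[0,0,t],[6,0,t],[0,6,t],[-3,-3,t+10]]),maxiter=300))
        if best is None or r.fun<best.fun: best=r
    q=[xy[0]+best.x[0]/1000,xy[1]+best.x[1]/1000,best.x[2]]
    return np.array(q),best.fun,uv(q)
E
cat > f.py <<'E'
from h import *
f=np.load('top0.npz');p,T=f['p'],f['T'];c=ctrl.get_calibration('top')
G=dict(disc=(.417,.309,.04,[0]),bar=(.46,.095,.025,[-8,10]),shear=(.461,-.086,.05,[10,-10]),half=(.408,-.303,.04,[0]),
 tround=(.648,-.112,.016,[0]),thalf=(.608,.294,.016,[-15]),tnot=(.625,.099,.016,[-18]),tbar=(.619,-.289,.016,[5]))
tiles=[]
for n,(x,y,z,th) in G.items():
    t=ortho(p,c,T,(x,y),z,.09,400); hsv=cv2.cvtColor(t,cv2.COLOR_BGR2HSV)
    def show(uv):cv2.polylines(v,[np.round(uv*16).astype(np.int32)],True,(0,255,0),1,cv2.LINE_AA,4)
    v=t.copy()
    def big(m,fill):
        cs,_=cv2.findContours(m.astype(np.uint8),cv2.RETR_EXTERNAL,cv2.CHAIN_APPROX_NONE)
        k=max(cs,key=cv2.contourArea) if fill else min([k for k in cs if cv2.contourArea(k)>1500],key=lambda k:np.hypot(*(np.mean(k[:,0],0)-200)))
        o=np.zeros(m.shape,np.uint8);cv2.fillPoly(o,[k],1);return o.astype(float)
    if n[0]!='t' :
        m=big((hsv[...,1]>80)&(hsv[...,2]>70),0); q,e,uv=fit(m,SH[n],(x,y),.09,th); show(uv); print(n,q.round(4),int(e))
    else:
        m=big(t.max(2)<75,1); q,e,uv=fit(m,SH[n],(x,y),.09,th); show(uv); print(n,q.round(4),int(e))
        o=np.uint8(m*255); o=cv2.erode(o,np.ones((15,15)))
        m2=big((t.max(2)>75)&(o>0),1); q,e,uv=fit(m2,SH['c'+n[1:]],(x,y),.09,[q[2]]); show(uv); print('  cut',q.round(4),int(e))
    tiles.append(cv2.resize(v,(200,200),interpolation=cv2.INTER_AREA))
cv2.imwrite('pics/fit.png',np.vstack([np.hstack(tiles[:4]),np.hstack(tiles[4:])]))
E
python3 f.py
```

```text
disc [ 0.4178  0.3129 -0.0192] 326
bar [ 0.461   0.0974 -9.3199] 170
shear [ 0.4638 -0.0869  8.4433] 88
half [ 0.4099 -0.3047 -1.9302] 142
tround [ 0.6488 -0.1106  0.8554] 1394
  cut [ 0.648  -0.1107  2.8826] 301
thalf [  0.6089   0.2938 -13.5191] 1212
  cut [  0.6084   0.2945 -12.9046] 147
tnot [  0.6277   0.1021 -17.0548] 1468
  cut [  0.6261   0.099  -17.2836] 224
tbar [ 0.6219 -0.2877  6.0328] 959
  cut [ 0.6212 -0.2902  5.8381] 494
```

View pics/fit.png

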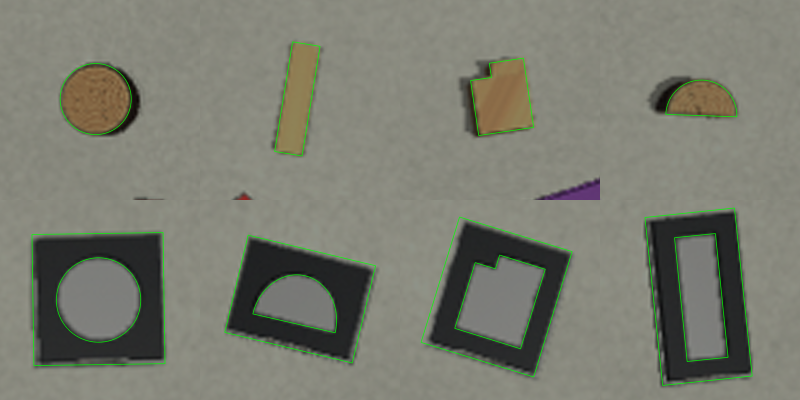

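```bash
cat > plan.py <<'E'
import sys; from h import *
x,y,z,phi=map(float,sys.argv[1:5]); s=ctrl.observe(); R=s['tcp_rot']; p=s['ee_pos']
now=np.degrees(np.arctan2(R[1,1],R[0,1])); d=(phi-now+90)%180-90
print('t',round(s['time_s'],2),'pos',p.round(4),'phi',now.round(2),'tilt',np.degrees(R[:2,2]).round(2),'gap',round(s['finger_gap'],4),'F',s['contact_force'].round(1))
t=np.radians(now+d); Y=np.array([np.cos(t),np.sin(t),0]); Z=R[:,2]; X=np.cross(Y,Z)
D=np.array([x,y,z])-p
print('now-frame units',(R.T@D/.04).round(3),'turn units wz',(-d/4).round(3),'after-turn units',(np.c_[X,Y,Z].T@D/.04).round(3), 'j6',s['joint_positions'][5].round(0))
E
python3 plan.py .4178 .3124 .015 71
```

```text
t 0.15 pos [0.2197 0.6376 0.2302] phi 70.99 tilt [-0.04 -0.1 ] gap 0.0855 F [ 0.4  1.1 -0.7]
now-frame units [-7.332 -6.064  5.391] turn units wz -0.003 after-turn units [-7.331 -6.076  5.391] j6 -2.0
```

Emit:
move_arm([
  [[-0.6,-0.5,0.2],[0,0,0],1],
  [[-0.74,-0.61,0.2],[0,0,0],1],
  [[-0.74,-0.61,0.2],[0,0,0],1],
  [[-0.74,-0.61,0.2],[0,0,0],1],
  [[-0.74,-0.61,0.2],[0,0,0],1],
  [[-0.74,-0.61,0.2],[0,0,0],1],
  [[-0.74,-0.61,0.2],[0,0,0],1],
  [[-0.74,-0.61,0.2],[0,0,0],1],
  [[-0.74,-0.61,0.2],[0,0,0],1],
  [[-0.74,-0.61,0.2],[0,0,0],1],
  [[-0.08,-0.07,0.2],[0,0,0],1],
  [[0,0,0],[0,0,0],1],
])

```text
time_s: 1.15
ee_pos: [0.4182, 0.3106, 0.1413]
tcp_rot: [[-0.944, 0.33, -0.003], [0.33, 0.944, -0.002], [0.002, -0.003, -1.0]]
contact_force: [-1.0, -0.1, 0.4]
finger_gap: 0.0856
grasp_force: 0.0
```

```bash
python3 plan.py .4178 .3124 .015 71
python3 - <<'E'
from h import *
p,d,c,T=grab('wrist'); cv2.imwrite('pics/w1.png',p)
x,y=.4178,.3124
t=ortho(p,c,T,(x,y),.04,.09,400);cv2.imwrite('pics/w1o.png',np.hstack([cv2.resize(p,(640,400)),t[:, :160]*0][:1])); hsv=cv2.cvtColor(t,cv2.COLOR_BGR2HSV)
m=((hsv[...,1]>80)&(hsv[...,2]>70)).astype(float)
q,e,uv=fit(m,SH['disc'],(x,y),.09,[0]);print(q,e)
E
```

```text
t 1.15 pos [0.4182 0.3106 0.1413] phi 70.75 tilt [-0.17 -0.12] gap 0.0856 F [-1.  -0.1  0.4]
now-frame units [0.018 0.048 3.156] turn units wz -0.063 after-turn units [0.018 0.039 3.156] j6 -37.0
[0.41577435 0.31239729 3.72688316] 1179.1694117647057
```

View pics/w1.png

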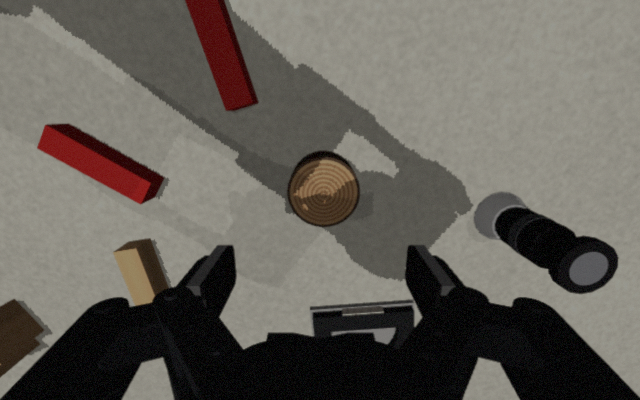

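Emit:
move_arm([
  [[0,0.02,0.8],[0,0,0],1],
  [[0,0.02,0.8],[0,0,0],1],
  [[0,0,0.8],[0,0,0],1],
  [[0,0,0.5],[0,0,0],1],
  [[0,0,0.25],[0,0,0],1],
  [[0,0,0],[0,0,0],1],
  [[0,0,0],[0,0,0],0],
  [[0,0,0],[0,0,0],0],
  [[0,0,0],[0,0,0],0],
  [[0,0,0],[0,0,0],0],
  [[0,0,0],[0,0,0],0],
  [[0,0,0],[0,0,0],0],
])

```text
time_s: 2.2
ee_pos: [0.421, 0.3165, 0.0198]
tcp_rot: [[-0.945, 0.326, 0.004], [0.326, 0.945, 0.003], [-0.003, 0.004, -1.0]]
contact_force: [-1.1, 1.5, 6.2]
finger_gap: 0.0619
grasp_force: 66.1
```

```bash
python3 plan.py .649 -.1112 .12 71
```

```text
t 2.2 pos [0.421  0.3165 0.0198] phi 70.98 tilt [0.22 0.18] gap 0.0619 F [-1.1  1.5  6.2]
now-frame units [-8.882 -8.24  -2.518] turn units wz -0.006 after-turn units [-8.878 -8.255 -2.518] j6 -37.0
```

Emit:
move_arm([
  [[0,0,0],[0,0,0],0],
  [[0,0,0],[0,0,0],0],
])

```text
time_s: 2.37
ee_pos: [0.4209, 0.3165, 0.0197]
tcp_rot: [[-0.945, 0.326, 0.004], [0.326, 0.945, 0.003], [-0.003, 0.004, -1.0]]
contact_force: [-0.9, 1.7, 7.0]
finger_gap: 0.0621
grasp_force: 66.1
```

Run:
```python
from h import *
p,d,c,T=grab('wrist'); cv2.imwrite('pics/w2.png',p)
```

```text
(no output)
```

View pics/w2.png

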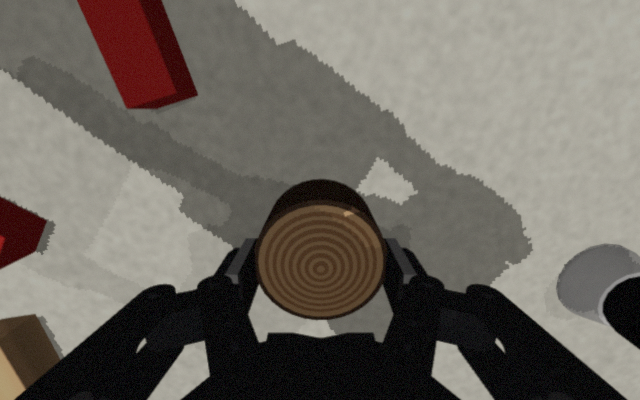

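Emit:
move_arm([
  [[0,0,-0.5],[0,0,0],0],
  [[0,0,-0.8],[0,0,0],0],
  [[-0.4,-0.4,-0.7],[0,0,0],0],
  [[-0.68,-0.63,-0.2],[0,0,0],0],
  [[-0.68,-0.63,-0.2],[0,0,0],0],
  [[-0.68,-0.63,0],[0,0,0],0],
  [[-0.68,-0.63,0],[0,0,0],0],
  [[-0.68,-0.63,0],[0,0,0],0],
  [[-0.68,-0.63,0],[0,0,0],0],
  [[-0.68,-0.63,0],[0,0,0],0],
  [[-0.68,-0.63,0],[0,0,0],0],
  [[-0.68,-0.63,0],[0,0,0],0],
])

```text
time_s: 3.42
ee_pos: [0.5871, -0.0016, 0.1138]
tcp_rot: [[-0.945, 0.326, 0.001], [0.326, 0.945, 0.0], [-0.001, 0.0, -1.0]]
contact_force: [-0.0, 0.8, -0.6]
finger_gap: 0.0619
grasp_force: 65.6
```

Emit:
move_arm([
  [[-0.68,-0.63,0],[0,0,0],0],
  [[-0.68,-0.63,0],[0,0,0],0],
  [[-0.6,-0.5,0],[0,0,0],0],
  [[-0.3,-0.3,0],[0,0,0],0],
  [[0,0,0],[0,0,0],0],
  [[0,0,0],[0,0,0],0],
  [[0,0,0],[0,0,0],0],
])

```text
time_s: 4.0
ee_pos: [0.6442, -0.106, 0.113]
tcp_rot: [[-0.945, 0.326, -0.001], [0.326, 0.945, 0.001], [0.002, 0.0, -1.0]]
contact_force: [-0.2, 0.2, -0.9]
finger_gap: 0.0619
grasp_force: 65.6
```

```bash
python3 plan.py .649 -.1112 .0265 71;  python3 - <<'E'
from h import *
p,d,c,T=grab('wrist'); cv2.imwrite('pics/w3.png',p)
E
```

```text
t 4.0 pos [ 0.6442 -0.106   0.113 ] phi 70.99 tilt [-0.08  0.05] gap 0.0619 F [-0.2  0.2 -0.9]
now-frame units [-0.159 -0.085  2.162] turn units wz -0.001 after-turn units [-0.159 -0.084  2.162] j6 -83.0
```

View pics/w3.png

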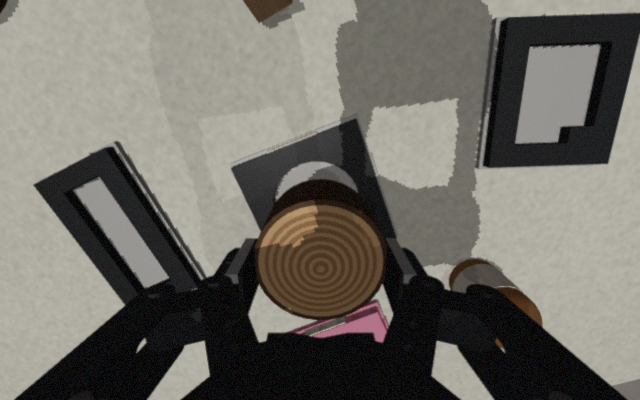

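Run:
```python
from h import *
p,d,c,T=grab('wrist'); s=ctrl.observe()
q=onz(c,T,[(320.5,260.5)],.1332)[0]; print(q, s['tcp_rot'].T@(q-s['ee_pos']))
```

```text
[ 0.64052907 -0.10375268  0.1332    ] [ 0.00408713  0.0003788  -0.02007366]
```

Emit:
move_arm([
  [[-0.12,-0.05,0.6],[0,0,0],0],
  [[-0.11,-0.04,0.6],[0,0,0],0],
  [[0,0,0.4],[0,0,0],0],
  [[0,0,0.2],[0,0,0],0],
  [[0,0,0.1],[0,0,0],0],
  [[0,0,0.1],[0,0,0],0],
  [[0,0,0],[0,0,0],0],
  [[0,0,0],[0,0,0],0],
])

```text
time_s: 4.77
ee_pos: [0.6534, -0.1132, 0.0344]
tcp_rot: [[-0.946, 0.325, 0.002], [0.325, 0.946, -0.0], [-0.002, 0.0, -1.0]]
contact_force: [-0.2, 0.6, 0.3]
finger_gap: 0.0621
grasp_force: 65.6
```

```bash
python3 plan.py .649 -.1112 .0265 71
```

```text
t 4.77 pos [ 0.6534 -0.1132  0.0344] phi 71.01 tilt [ 0.09 -0.02] gap 0.0621 F [-0.2  0.6  0.3]
now-frame units [0.12  0.012 0.196] turn units wz 0.004 after-turn units [0.12  0.012 0.196] j6 -83.0
```

Emit:
move_arm([
  [[0.04,0.01,0.07],[0,0,0],0],
  [[0,0,0.07],[0,0,0],0],
  [[0,0,0.05],[0,0,0],0],
  [[0,0,0],[0,0,0],0],
  [[0,0,0],[0,0,0],0],
])

```text
time_s: 5.18
ee_pos: [0.6514, -0.1126, 0.0259]
tcp_rot: [[-0.945, 0.326, 0.0], [0.326, 0.945, -0.0], [-0.0, 0.0, -1.0]]
contact_force: [-0.4, 0.1, 0.3]
finger_gap: 0.0619
grasp_force: 65.6
```

Emit:
move_arm([
  [[0,0,0.02],[0,0,0],0],
  [[0,0,0],[0,0,0],0],
  [[0,0,0],[0,0,0],0],
])

```text
time_s: 5.43
ee_pos: [0.6515, -0.1126, 0.0258]
tcp_rot: [[-0.945, 0.326, 0.0], [0.326, 0.945, -0.0], [-0.0, 0.0, -1.0]]
contact_force: [-1.8, 0.1, 5.0]
finger_gap: 0.0621
grasp_force: 66.3
```

Emit:
move_arm([
  [[0,0,0],[0,0,0],1],
  [[0,0,0],[0,0,0],1],
  [[0,0,0],[0,0,0],1],
  [[0,0,0],[0,0,0],1],
  [[0,0,-0.4],[0,0,0],1],
  [[0,0,-0.7],[0,0,0],1],
  [[0,0,-0.7],[0,0,0],1],
  [[0,0,-0.6],[0,0,0],1],
  [[0,0,-0.2],[0,0,0],1],
  [[0,0,0],[0,0,0],1],
])

```text
time_s: 6.27
ee_pos: [0.6536, -0.113, 0.1322]
tcp_rot: [[-0.945, 0.326, 0.006], [0.326, 0.945, -0.001], [-0.006, 0.001, -1.0]]
contact_force: [-0.3, -1.4, -0.4]
finger_gap: 0.0851
grasp_force: 0.0
```

```bash
python3 plan.py .4598 -.0875 .016 98.4
```

```text
t 6.27 pos [ 0.6536 -0.113   0.1322] phi 70.99 tilt [ 0.34 -0.07] gap 0.0851 F [-0.3 -1.4 -0.4]
now-frame units [ 4.805 -0.978  2.874] turn units wz -6.852 after-turn units [4.716 1.337 2.874] j6 -83.0
```

Emit:
move_arm([
  [[0,0,0],[0,0,-0.98],1],
  [[0,0,0],[0,0,-0.98],1],
  [[0,0,0],[0,0,-0.98],1],
  [[0,0,0],[0,0,-0.98],1],
  [[0,0,0],[0,0,-0.98],1],
  [[0,0,0],[0,0,-0.98],1],
  [[0,0,0],[0,0,-0.98],1],
  [[0.8,0.23,0.1],[0,0,0],1],
  [[0.8,0.23,0.1],[0,0,0],1],
  [[0.8,0.23,0.1],[0,0,0],1],
  [[0.8,0.23,0.1],[0,0,0],1],
  [[0.8,0.23,0.1],[0,0,0],1],
])

```text
time_s: 7.27
ee_pos: [0.4829, -0.0898, 0.106]
tcp_rot: [[-0.989, -0.147, -0.004], [-0.147, 0.989, 0.001], [0.004, 0.002, -1.0]]
contact_force: [0.4, 0.3, 0.5]
finger_gap: 0.0851
grasp_force: 0.0
```

Emit:
move_arm([
  [[0.5,0.15,0],[0,0,0],1],
  [[0.2,0,0],[0,0,0],1],
  [[0,0,0],[0,0,0],1],
  [[0,0,0],[0,0,0],1],
])

```text
time_s: 7.6
ee_pos: [0.4581, -0.0888, 0.1084]
tcp_rot: [[-0.989, -0.146, 0.0], [-0.146, 0.989, -0.0], [-0.0, -0.0, -1.0]]
contact_force: [0.5, -0.6, -0.1]
finger_gap: 0.0853
grasp_force: 0.0
```

```bash
python3 plan.py .4598 -.0875 .016 98.4
cat > chk.py <<'E'
import sys; from h import *
n=sys.argv[1]; x,y,z,th=map(float,sys.argv[2:6])
p,d,c,T=grab('wrist'); t=ortho(p,c,T,(x,y),z,.09,400); hsv=cv2.cvtColor(t,cv2.COLOR_BGR2HSV)
m=((hsv[...,1]>80)&(hsv[...,2]>70)) if n[0]!='c' else t.max(2)>75
lab,k=cv2.connectedComponents(m.astype(np.uint8))
m=(k==k[200,200]).astype(float); q,e,uv=fit(m,SH[n],(x,y),.09,[th]); print(n,q.round(4),int(e))
cv2.polylines(t,[np.round(uv*16).astype(np.int32)],True,(0,255,0),1,cv2.LINE_AA,4)
cv2.imwrite(sys.argv[6],np.hstack([cv2.resize(p,None,fx=.625,fy=1)[:, :400],t]))
E
python3 chk.py shear .4638 -.0869 .05 8.4 pics/c1.png
```

```text
t 7.6 pos [ 0.4581 -0.0888  0.1084] phi 98.41 tilt [ 0.02 -0.  ] gap 0.0853 F [ 0.5 -0.6 -0.1]
now-frame units [-0.046  0.026  2.31 ] turn units wz 0.002 after-turn units [-0.046  0.026  2.31 ] j6 -112.0
shear [ 0.4633 -0.0866  9.1108] 657
```

View pics/c1.png

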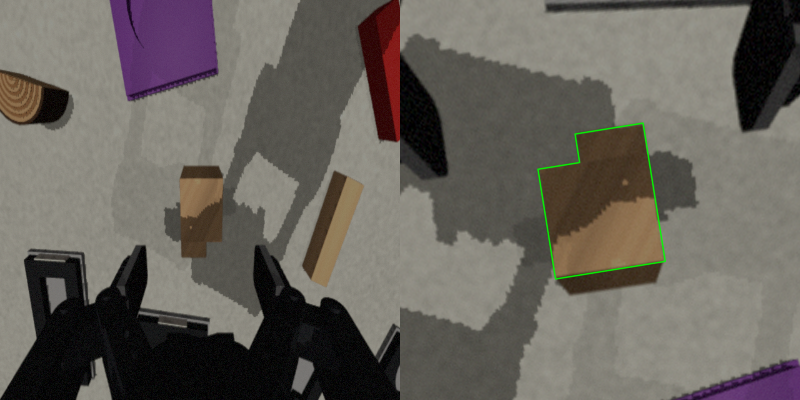

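Emit:
move_arm([
  [[-0.05,0.03,0.5],[0,0,0],1],
  [[0,0,0.7],[0,0,0],1],
  [[0,0,0.6],[0,0,0],1],
  [[0,0,0.35],[0,0,0],1],
  [[0,0,0.15],[0,0,0],1],
  [[0,0,0],[0,0,0],0],
  [[0,0,0],[0,0,0],0],
  [[0,0,0],[0,0,0],0],
  [[0,0,0],[0,0,0],0],
  [[0,0,0],[0,0,0],0],
  [[0,0,0],[0,0,0],0],
  [[0,0,0],[0,0,0],0],
])

```text
time_s: 8.65
ee_pos: [0.4612, -0.0875, 0.0183]
tcp_rot: [[-0.989, -0.147, 0.003], [-0.147, 0.989, -0.001], [-0.003, -0.001, -1.0]]
contact_force: [1.3, 0.5, 6.2]
finger_gap: 0.0497
grasp_force: 63.6
```

```bash
python3 plan.py .6234 .1009 .1 72.8;python3 - <<'E'
from h import *
p,d,c,T=grab('wrist'); cv2.imwrite('pics/w4.png',p)
E
```

```text
t 8.65 pos [ 0.4612 -0.0875  0.0183] phi 98.43 tilt [ 0.19 -0.05] gap 0.0497 F [1.3 0.5 6.2]
now-frame units [-4.709  4.063 -2.032] turn units wz 6.407 after-turn units [-2.489  5.699 -2.032] j6 -112.0
```

View pics/w4.png

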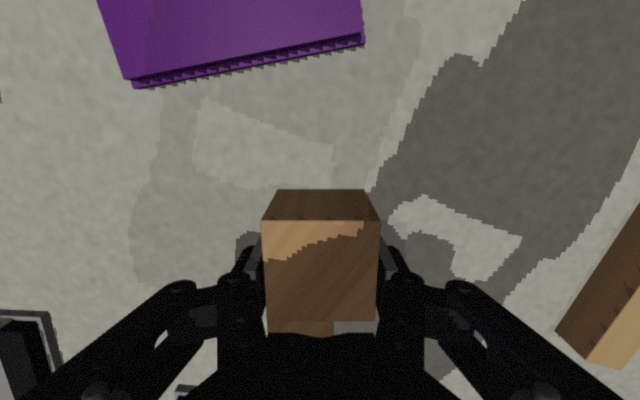

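Emit:
move_arm([
  [[0,0,-0.4],[0,0,0],0],
  [[0,0,-0.5],[0,0,0.5],0],
  [[0,0,-0.5],[0,0,0.9],0],
  [[0,0,-0.4],[0,0,0.9],0],
  [[0,0,-0.3],[0,0,0.9],0],
  [[0,0,0],[0,0,0.9],0],
  [[0,0,0],[0,0,0.9],0],
  [[0,0,0],[0,0,0.9],0],
  [[0,0,0],[0,0,0.5],0],
  [[-0.3,0.7,0],[0,0,0],0],
  [[-0.35,0.8,0],[0,0,0],0],
  [[-0.35,0.8,0],[0,0,0],0],
])

```text
time_s: 9.7
ee_pos: [0.5245, -0.0106, 0.1005]
tcp_rot: [[-0.955, 0.297, -0.001], [0.297, 0.955, -0.0], [0.001, -0.0, -1.0]]
contact_force: [0.4, -0.2, -1.1]
finger_gap: 0.0491
grasp_force: 62.9
```

Emit:
move_arm([
  [[-0.35,0.8,0],[0,0,0],0],
  [[-0.35,0.8,0],[0,0,0],0],
  [[-0.35,0.8,0],[0,0,0],0],
  [[-0.35,0.7,0],[0,0,0],0],
  [[-0.1,0.3,0],[0,0,0],0],
  [[0,0,0],[0,0,0],0],
  [[0,0,0],[0,0,0],0],
])

```text
time_s: 10.28
ee_pos: [0.6214, 0.1013, 0.1]
tcp_rot: [[-0.956, 0.294, -0.002], [0.294, 0.956, -0.001], [0.002, -0.001, -1.0]]
contact_force: [0.4, -0.6, -1.6]
finger_gap: 0.0489
grasp_force: 62.8
```

```bash
python3 plan.py .6247 .1005 .025 72.8
python3 - <<'E'
from h import *
p,d,c,T=grab('wrist'); s=ctrl.observe(); cv2.imwrite('pics/w5.png',p)
R=s['tcp_rot'];z=s['ee_pos'][2]+.0317
q=onz(c,T,[(263,221),(377,220)],z); print(((q-s['ee_pos'])@R).round(4))
E
```

```text
t 10.28 pos [0.6214 0.1013 0.1   ] phi 72.91 tilt [-0.13 -0.04] gap 0.0489 F [ 0.4 -0.6 -1.6]
now-frame units [-0.088  0.008  1.876] turn units wz 0.027 after-turn units [-0.088  0.005  1.876] j6 -66.0
[[ 0.0282 -0.0222 -0.0316]
 [ 0.0287  0.0244 -0.0317]]
```

View pics/w5.png

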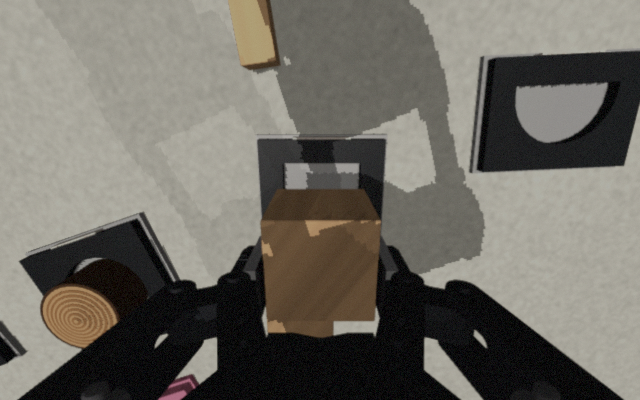

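Emit:
move_arm([
  [[-0.08,0,0.4],[0,0,0.03],0],
  [[0,0,0.5],[0,0,0],0],
  [[0,0,0.4],[0,0,0],0],
  [[0,0,0.25],[0,0,0],0],
  [[0,0,0.1],[0,0,0],0],
  [[0,0,0.05],[0,0,0],0],
  [[0,0,0],[0,0,0],0],
  [[0,0,0],[0,0,0],0],
])

```text
time_s: 11.0
ee_pos: [0.6261, 0.1, 0.0339]
tcp_rot: [[-0.955, 0.298, 0.002], [0.298, 0.955, 0.0], [-0.001, 0.001, -1.0]]
contact_force: [0.5, 0.0, -1.1]
finger_gap: 0.0488
grasp_force: 62.9
```

```bash
python3 plan.py .6247 .1005 .0243 72.8
```

```text
t 11.0 pos [0.6261 0.1    0.0339] phi 72.69 tilt [0.09 0.01] gap 0.0488 F [ 0.5  0.  -1.1]
now-frame units [0.036 0.001 0.241] turn units wz -0.027 after-turn units [0.036 0.001 0.241] j6 -66.0
```

Emit:
move_arm([
  [[0.03,0,0.08],[0,0,0],0],
  [[0,0,0.07],[0,0,0],0],
  [[0,0,0.05],[0,0,0],0],
  [[0,0,0.03],[0,0,0],0],
  [[0,0,0],[0,0,0],0],
  [[0,0,0],[0,0,0],0],
])

```text
time_s: 11.5
ee_pos: [0.6243, 0.1007, 0.0244]
tcp_rot: [[-0.955, 0.297, -0.0], [0.297, 0.955, 0.0], [0.0, -0.0, -1.0]]
contact_force: [-3.1, -0.5, 4.6]
finger_gap: 0.049
grasp_force: 63.4
```

Emit:
move_arm([
  [[0,0,0],[0,0,0],1],
  [[0,0,0],[0,0,0],1],
  [[0,0,0],[0,0,0],1],
  [[0,0,0],[0,0,0],1],
  [[0,0,-0.4],[0,0,0],1],
  [[0,0,-0.7],[0,0,0],1],
  [[0,0,-0.7],[0,0,0],1],
  [[0,0,-0.3],[0,0,-0.9],1],
  [[0,0,0],[0,0,-0.9],1],
  [[0,0,0],[0,0,0],1],
])

```text
time_s: 12.33
ee_pos: [0.6256, 0.1008, 0.1095]
tcp_rot: [[-0.985, 0.174, 0.003], [0.174, 0.985, 0.0], [-0.003, 0.001, -1.0]]
contact_force: [-0.8, 0.3, -0.9]
finger_gap: 0.0854
grasp_force: 0.0
```

```bash
python3 plan.py .461 .0974 .012 80.7
```

```text
t 12.33 pos [0.6256 0.1008 0.1095] phi 80.0 tilt [0.2  0.02] gap 0.0854 F [-0.8  0.3 -0.9]
now-frame units [ 4.045 -0.8    2.423] turn units wz -0.175 after-turn units [ 4.055 -0.748  2.423] j6 -73.0
```

Emit:
move_arm([
  [[0,0,0],[0,0,-0.17],1],
  [[0.6,-0.11,0],[0,0,0],1],
  [[0.9,-0.17,0],[0,0,0],1],
  [[0.9,-0.17,0],[0,0,0],1],
  [[0.9,-0.16,0],[0,0,0],1],
  [[0.5,-0.1,0],[0,0,0],1],
  [[0.25,-0.04,0],[0,0,0],1],
  [[0,0,0],[0,0,0],1],
  [[0,0,0],[0,0,0],1],
])

```text
time_s: 13.08
ee_pos: [0.4602, 0.0976, 0.1077]
tcp_rot: [[-0.986, 0.164, 0.001], [0.164, 0.986, 0.0], [-0.001, 0.0, -1.0]]
contact_force: [-0.4, -0.1, 1.5]
finger_gap: 0.0854
grasp_force: 0.0
```

```bash
python3 plan.py .461 .0974 .012 80.7; python3 chk.py bar .461 .0974 .025 -9.3 pics/c2.png
```

```text
t 13.08 pos [0.4602 0.0976 0.1077] phi 80.57 tilt [0.07 0.  ] gap 0.0854 F [-0.4 -0.1  1.5]
now-frame units [-1.800e-02 -2.000e-03  2.392e+00] turn units wz -0.032 after-turn units [-1.800e-02 -1.000e-03  2.392e+00] j6 -72.0
bar [ 0.4604  0.0989 -9.4554] 151
```

Emit:
move_arm([
  [[-0.01,0.01,0.5],[0,0,0],1],
  [[0,0,0.7],[0,0,0],1],
  [[0,0,0.6],[0,0,0],1],
  [[0,0,0.35],[0,0,0],1],
  [[0,0,0.2],[0,0,0],1],
  [[0,0,0.05],[0,0,0],1],
  [[0,0,0],[0,0,0],1],
  [[0,0,0],[0,0,0],1],
])

```text
time_s: 13.8
ee_pos: [0.4616, 0.098, 0.0125]
tcp_rot: [[-0.987, 0.164, 0.002], [0.164, 0.987, 0.0], [-0.002, 0.001, -1.0]]
contact_force: [0.0, 1.2, 0.7]
finger_gap: 0.0858
grasp_force: 0.0
```

Emit:
move_arm([
  [[0,0,0],[0,0,0],0],
  [[0,0,0],[0,0,0],0],
  [[0,0,0],[0,0,0],0],
  [[0,0,0],[0,0,0],0],
  [[0,0,0],[0,0,0],0],
  [[0,0,0],[0,0,0],0],
  [[0,0,0],[0,0,0],0],
  [[0,0,0],[0,0,0],0],
  [[0,0,0],[0,0,0],0],
  [[0,0,0],[0,0,0],0],
])

```text
time_s: 14.63
ee_pos: [0.4607, 0.0979, 0.0124]
tcp_rot: [[-0.987, 0.164, 0.001], [0.164, 0.987, 0.0], [-0.001, 0.0, -1.0]]
contact_force: [-0.8, -0.4, 6.0]
finger_gap: 0.0236
grasp_force: 59.5
```

```bash
python3 plan.py .622 -.2905 .1 95.9; python3 chk.py bar .461 .0974 .025 -9.3 pics/c3.png
```

```text
t 14.63 pos [0.4607 0.0979 0.0124] phi 80.59 tilt [0.07 0.01] gap 0.0236 F [-0.8 -0.4  6. ]
now-frame units [-5.568 -8.92  -2.187] turn units wz -3.828 after-turn units [ -3.015 -10.074  -2.187] j6 -72.0
bar [ 0.4581  0.0988 -9.4396] 267
```

View pics/c3.png

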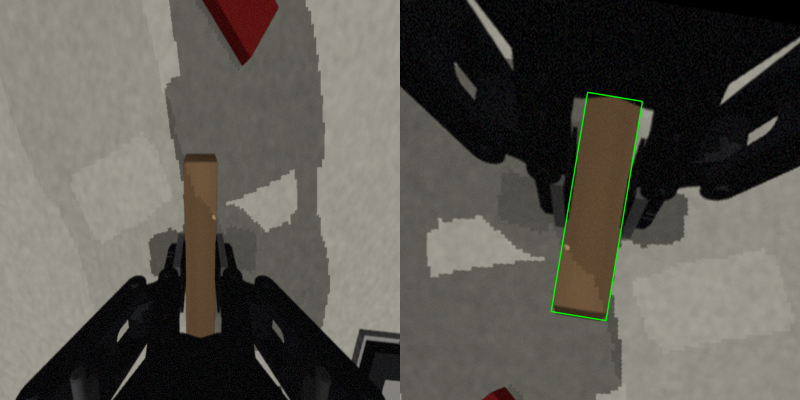

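Emit:
move_arm([
  [[0,0,-0.3],[0,0,0],0],
  [[0,0,-0.5],[0,0,0],0],
  [[0,0,-0.5],[0,0,-0.9],0],
  [[0,0,-0.5],[0,0,-0.9],0],
  [[0,0,-0.3],[0,0,-0.9],0],
  [[0,0,-0.1],[0,0,-0.9],0],
  [[0,0,0],[0,0,-0.23],0],
  [[-0.18,-0.6,0],[0,0,0],0],
  [[-0.27,-0.9,0],[0,0,0],0],
  [[-0.27,-0.9,0],[0,0,0],0],
  [[-0.27,-0.9,0],[0,0,0],0],
  [[-0.27,-0.9,0],[0,0,0],0],
])

```text
time_s: 15.68
ee_pos: [0.5269, -0.0654, 0.0985]
tcp_rot: [[-0.995, -0.102, -0.002], [-0.102, 0.995, 0.0], [0.002, 0.001, -1.0]]
contact_force: [1.2, 0.7, 0.6]
finger_gap: 0.0237
grasp_force: 59.0
```

Emit:
move_arm([
  [[-0.27,-0.9,0],[0,0,0],0],
  [[-0.27,-0.9,0],[0,0,0],0],
  [[-0.27,-0.9,0],[0,0,0],0],
  [[-0.27,-0.9,0],[0,0,0],0],
  [[-0.27,-0.9,0],[0,0,0],0],
  [[-0.27,-0.9,0],[0,0,0],0],
  [[-0.13,-0.4,0],[0,0,0],0],
  [[0,0,0],[0,0,0],0],
  [[0,0,0],[0,0,0],0],
])

```text
time_s: 16.43
ee_pos: [0.62, -0.2881, 0.0978]
tcp_rot: [[-0.995, -0.1, -0.002], [-0.1, 0.995, 0.002], [0.002, 0.002, -1.0]]
contact_force: [0.6, 1.5, -1.0]
finger_gap: 0.023
grasp_force: 59.0
```

```bash
python3 plan.py .622 -.2905 .025 95.9
python3 - <<'E'
from h import *
p,d,c,T=grab('wrist'); cv2.imwrite('pics/w6.png',p)
E
```

```text
t 16.43 pos [ 0.62   -0.2881  0.0978] phi 95.76 tilt [-0.14  0.09] gap 0.023 F [ 0.6  1.5 -1. ]
now-frame units [-0.047 -0.068  1.82 ] turn units wz -0.035 after-turn units [-0.047 -0.065  1.82 ] j6 -123.0
```

View pics/w6.png

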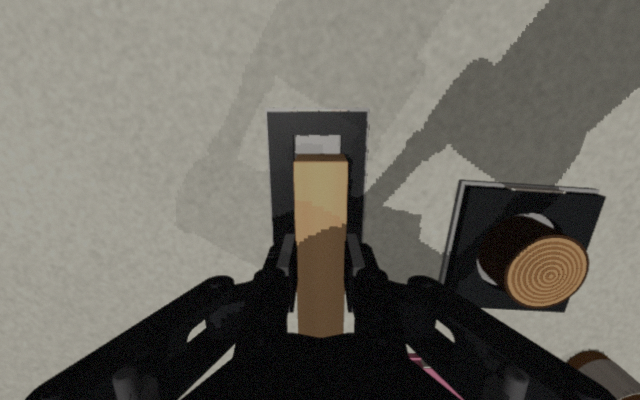

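Emit:
move_arm([
  [[-0.05,-0.06,0.4],[0,0,-0.03],0],
  [[0,0,0.5],[0,0,0],0],
  [[0,0,0.4],[0,0,0],0],
  [[0,0,0.25],[0,0,0],0],
  [[0,0,0.1],[0,0,0],0],
  [[0,0,0],[0,0,0],0],
  [[0,0,0],[0,0,0],0],
])

```text
time_s: 17.07
ee_pos: [0.6233, -0.2893, 0.0337]
tcp_rot: [[-0.994, -0.106, 0.0], [-0.106, 0.994, 0.0], [-0.0, 0.0, -1.0]]
contact_force: [0.2, 0.4, 0.2]
finger_gap: 0.0238
grasp_force: 59.0
```

```bash
python3 plan.py .622 -.2905 .0184 95.9
```

```text
t 17.07 pos [ 0.6233 -0.2893  0.0337] phi 96.07 tilt [0. 0.] gap 0.0238 F [0.2 0.4 0.2]
now-frame units [ 0.036 -0.025  0.383] turn units wz 0.042 after-turn units [ 0.036 -0.026  0.383] j6 -123.0
```

Emit:
move_arm([
  [[0.03,-0.02,0.12],[0,0,0.03],0],
  [[0,0,0.12],[0,0,0],0],
  [[0,0,0.08],[0,0,0],0],
  [[0,0,0.04],[0,0,0],0],
  [[0,0,0],[0,0,0],0],
  [[0,0,0],[0,0,0],0],
])

```text
time_s: 17.57
ee_pos: [0.622, -0.2908, 0.0192]
tcp_rot: [[-0.995, -0.103, -0.0], [-0.103, 0.995, 0.0], [0.0, 0.0, -1.0]]
contact_force: [0.4, -1.3, 0.3]
finger_gap: 0.0232
grasp_force: 59.0
```

Emit:
move_arm([
  [[0,0,0.02],[0,0,0],0],
  [[0,0,0.01],[0,0,0],0],
  [[0,0,0],[0,0,0],0],
  [[0,0,0],[0,0,0],0],
])

```text
time_s: 17.9
ee_pos: [0.6223, -0.2909, 0.0185]
tcp_rot: [[-0.995, -0.103, 0.001], [-0.103, 0.995, -0.0], [-0.0, -0.0, -1.0]]
contact_force: [-0.5, -0.2, 1.3]
finger_gap: 0.0231
grasp_force: 59.1
```

Emit:
move_arm([
  [[0,0,0],[0,0,0],1],
  [[0,0,0],[0,0,0],1],
  [[0,0,0],[0,0,0],1],
  [[0,0,0],[0,0,0],1],
  [[0,0,0],[0,0,0],1],
  [[0,0,-0.4],[0,0,0],1],
  [[0,0,-0.7],[0,0,0],1],
  [[0,0,-0.7],[0,0,0],1],
  [[0,0,-0.4],[0,0,0.6],1],
  [[0,0,0],[0,0,0.9],1],
  [[0,0,0],[0,0,0.9],1],
  [[0,0,0],[0,0,0.9],1],
])

```text
time_s: 18.9
ee_pos: [0.6225, -0.291, 0.1071]
tcp_rot: [[-0.992, 0.13, 0.001], [0.13, 0.992, -0.001], [-0.001, -0.001, -1.0]]
contact_force: [1.1, 0.5, -0.3]
finger_gap: 0.0855
grasp_force: 0.0
```

Emit:
move_arm([
  [[0,0,0],[0,0,1],1],
  [[0,0,0],[0,0,1],1],
  [[0,0,0],[0,0,1],1],
  [[0,0,0],[0,0,1],1],
  [[0,0,0],[0,0,1],1],
  [[0,0,0],[0,0,1],1],
  [[0,0,0],[0,0,1],1],
  [[0,0,0],[0,0,1],1],
  [[0,0,0],[0,0,1],1],
  [[0,0,0],[0,0,1],1],
  [[0,0,0],[0,0,1],1],
  [[0,0,0],[0,0,1],1],
])

```text
time_s: 19.9
ee_pos: [0.622, -0.2907, 0.106]
tcp_rot: [[-0.567, 0.824, -0.0], [0.824, 0.567, 0.0], [0.0, -0.0, -1.0]]
contact_force: [0.1, -0.4, -0.6]
finger_gap: 0.0851
grasp_force: 0.0
```

Emit:
move_arm([
  [[0,0,0],[0,0,1],1],
  [[0,0,0],[0,0,1],1],
  [[0,0,0],[0,0,1],1],
  [[0,0,0],[0,0,1],1],
  [[0,0,0],[0,0,1],1],
  [[0,0,0],[0,0,1],1],
  [[0,0,0],[0,0,1],1],
  [[0,0,0],[0,0,1],1],
  [[0,0,0],[0,0,1],1],
  [[0,0,0],[0,0,0],1],
])

```text
time_s: 20.73
ee_pos: [0.622, -0.2907, 0.106]
tcp_rot: [[0.024, 1.0, -0.0], [1.0, -0.024, 0.0], [0.0, -0.0, -1.0]]
contact_force: [0.3, 0.1, -0.4]
finger_gap: 0.0856
grasp_force: 0.0
```

```bash
python3 plan.py .4099 -.3047 .015 -1.9
```

```text
t 20.73 pos [ 0.622  -0.2907  0.106 ] phi -1.39 tilt [-0.01  0.01] gap 0.0856 F [ 0.3  0.1 -0.4]
now-frame units [-0.478 -5.292  2.275] turn units wz 0.128 after-turn units [-0.526 -5.288  2.275] j6 -26.0
```

Emit:
move_arm([
  [[0,0,0],[0,0,0.13],1],
  [[-0.06,-0.6,0],[0,0,0],1],
  [[-0.1,-0.95,0],[0,0,0],1],
  [[-0.1,-0.95,0],[0,0,0],1],
  [[-0.1,-0.95,0],[0,0,0],1],
  [[-0.1,-0.95,0],[0,0,0],1],
  [[-0.06,-0.6,0],[0,0,0],1],
  [[0,-0.3,0],[0,0,0],1],
  [[0,0,0],[0,0,0],1],
  [[0,0,0],[0,0,0],1],
])

```text
time_s: 21.57
ee_pos: [0.4101, -0.3053, 0.1066]
tcp_rot: [[0.032, 0.999, 0.002], [0.999, -0.032, -0.001], [-0.001, 0.002, -1.0]]
contact_force: [-0.5, -0.7, -0.1]
finger_gap: 0.0855
grasp_force: 0.0
```

```bash
python3 plan.py .4099 -.3047 .015 -1.9; python3 chk.py half .4099 -.3047 .04 -1.9 pics/c4.png
```

```text
t 21.57 pos [ 0.4101 -0.3053  0.1066] phi -1.84 tilt [ 0.09 -0.04] gap 0.0855 F [-0.5 -0.7 -0.1]
now-frame units [ 0.015 -0.009  2.29 ] turn units wz 0.016 after-turn units [ 0.015 -0.005  2.29 ] j6 -38.0
half [ 0.4077 -0.3081  4.4951] 934
```

View pics/c4.png

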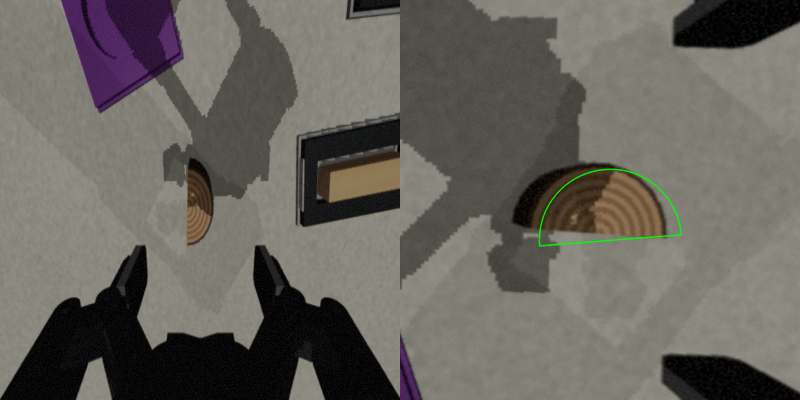

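Emit:
move_arm([
  [[0,0,0.5],[0,0,0],1],
  [[0,0,0.7],[0,0,0],1],
  [[0,0,0.6],[0,0,0],1],
  [[0,0,0.35],[0,0,0],1],
  [[0,0,0.1],[0,0,0],1],
  [[0,0,0],[0,0,0],1],
  [[0,0,0],[0,0,0],1],
])

```text
time_s: 22.2
ee_pos: [0.411, -0.3053, 0.0166]
tcp_rot: [[0.031, 1.0, 0.001], [1.0, -0.031, -0.001], [-0.001, 0.001, -1.0]]
contact_force: [0.4, 0.8, -0.4]
finger_gap: 0.0854
grasp_force: 0.0
```

```bash
python3 plan.py .4099 -.3047 .015 -1.9
```

```text
t 22.2 pos [ 0.411  -0.3053  0.0166] phi -1.76 tilt [ 0.05 -0.03] gap 0.0854 F [ 0.4  0.8 -0.4]
now-frame units [ 0.013 -0.027  0.039] turn units wz 0.036 after-turn units [ 0.013 -0.027  0.039] j6 -38.0
```

Emit:
move_arm([
  [[0,-0.02,0],[0,0,0],0],
  [[0,0,0],[0,0,0],0],
  [[0,0,0],[0,0,0],0],
  [[0,0,0],[0,0,0],0],
  [[0,0,0],[0,0,0],0],
  [[0,0,0],[0,0,0],0],
  [[0,0,0],[0,0,0],0],
  [[0,0,0],[0,0,0],0],
  [[0,0,0],[0,0,0],0],
])

```text
time_s: 22.95
ee_pos: [0.4095, -0.3055, 0.0171]
tcp_rot: [[0.032, 0.999, 0.002], [0.999, -0.032, -0.001], [-0.001, 0.002, -1.0]]
contact_force: [-0.6, 1.1, 5.1]
finger_gap: 0.0303
grasp_force: 59.7
```

```bash
python3 plan.py .609 .2948 .12 -12.9;  python3 - <<'E'
from h import *
p,d,c,T=grab('wrist'); cv2.imwrite('pics/w7.png',p)
E
```

```text
t 22.95 pos [ 0.4095 -0.3055  0.0171] phi -1.82 tilt [ 0.09 -0.07] gap 0.0303 F [-0.6  1.1  5.1]
now-frame units [15.156  4.513 -2.583] turn units wz 2.771 after-turn units [15.741  1.511 -2.583] j6 -38.0
```

View pics/w7.png

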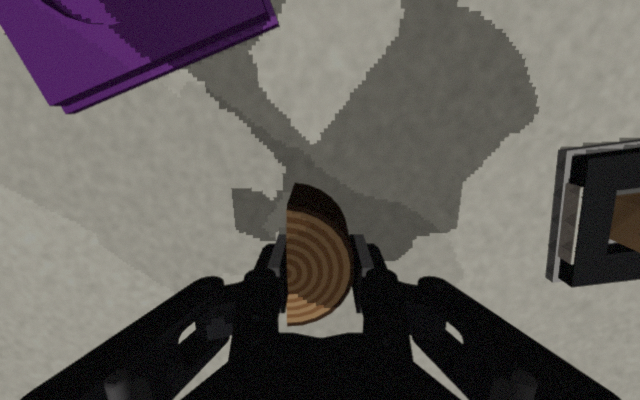

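Emit:
move_arm([
  [[0,0,-0.3],[0,0,0],0],
  [[0,0,-0.6],[0,0,0.3],0],
  [[0,0,-0.7],[0,0,0.8],0],
  [[0,0,-0.6],[0,0,0.8],0],
  [[0,0,-0.3],[0,0,0.67],0],
  [[0,0,-0.1],[0,0,0.2],0],
  [[0.6,0.06,0],[0,0,0],0],
  [[0.9,0.09,0],[0,0,0],0],
  [[0.9,0.09,0],[0,0,0],0],
  [[0.9,0.09,0],[0,0,0],0],
  [[0.9,0.09,0],[0,0,0],0],
  [[0.9,0.09,0],[0,0,0],0],
])

```text
time_s: 24.0
ee_pos: [0.4732, -0.1087, 0.1193]
tcp_rot: [[0.223, 0.975, -0.002], [0.975, -0.223, 0.0], [0.0, -0.002, -1.0]]
contact_force: [0.7, -0.4, -0.7]
finger_gap: 0.0303
grasp_force: 59.3
```

Emit:
move_arm([
  [[0.9,0.09,0],[0,0,0],0],
  [[0.9,0.09,0],[0,0,0],0],
  [[0.9,0.09,0],[0,0,0],0],
  [[0.9,0.09,0],[0,0,0],0],
  [[0.9,0.09,0],[0,0,0],0],
  [[0.9,0.09,0],[0,0,0],0],
  [[0.9,0.09,0],[0,0,0],0],
  [[0.9,0.09,0],[0,0,0],0],
  [[0.9,0.09,0],[0,0,0],0],
  [[0.9,0.09,0],[0,0,0],0],
  [[0.6,0.06,0],[0,0,0],0],
  [[0,0,0],[0,0,0],0],
])

```text
time_s: 25.0
ee_pos: [0.5977, 0.2597, 0.1192]
tcp_rot: [[0.219, 0.976, -0.0], [0.976, -0.219, 0.002], [0.002, -0.0, -1.0]]
contact_force: [0.8, -0.2, -0.8]
finger_gap: 0.0306
grasp_force: 59.3
```

```bash
python3 plan.py .609 .2948 .03 -12.9;  python3 - <<'E'
from h import *
p,d,c,T=grab('wrist'); cv2.imwrite('pics/w8.png',p); s=ctrl.observe()
q=onz(c,T,[(288,208.5),(288,325),(351,265)],s['ee_pos'][2]+.0229); print(((q-s['ee_pos'])@s['tcp_rot']).round(4))
E
```

```text
t 25.0 pos [0.5977 0.2597 0.1192] phi -12.65 tilt [-0.    0.09] gap 0.0306 F [ 0.8 -0.2 -0.8]
now-frame units [0.915 0.085 2.231] turn units wz 0.063 after-turn units [0.916 0.08  2.231] j6 34.0
[[ 0.034  -0.0134 -0.0229]
 [-0.0273 -0.0154 -0.0229]
 [ 0.0063  0.015  -0.0229]]
```

View pics/w8.png

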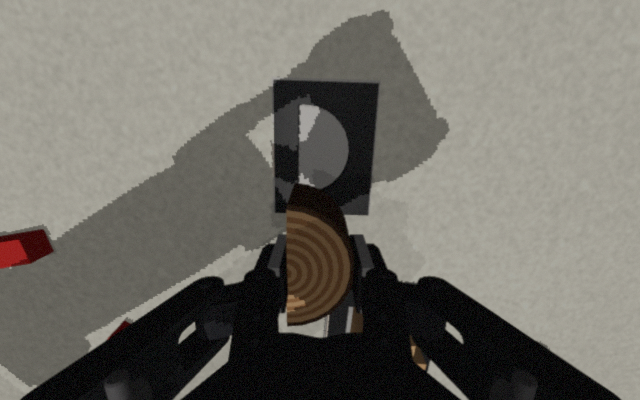

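Emit:
move_arm([
  [[0.5,0.05,0],[0,0,0.06],0],
  [[0.3,0.03,0.2],[0,0,0],0],
  [[0.06,0,0.5],[0,0,0],0],
  [[0,0,0.6],[0,0,0],0],
  [[0,0,0.5],[0,0,0],0],
  [[0,0,0.25],[0,0,0],0],
  [[0,0,0.05],[0,0,0],0],
  [[0,0,0],[0,0,0],0],
  [[0,0,0],[0,0,0],0],
])

```text
time_s: 25.8
ee_pos: [0.6086, 0.2878, 0.0368]
tcp_rot: [[0.227, 0.974, 0.001], [0.974, -0.227, 0.0], [0.0, 0.001, -1.0]]
contact_force: [-0.3, 0.0, -0.1]
finger_gap: 0.0308
grasp_force: 59.2
```

```bash
python3 plan.py .6086 .2928 .0231 -12.9
```

```text
t 25.8 pos [0.6086 0.2878 0.0368] phi -13.14 tilt [0.05 0.01] gap 0.0308 F [-0.3  0.  -0.1]
now-frame units [ 0.123 -0.029  0.343] turn units wz -0.061 after-turn units [ 0.123 -0.028  0.343] j6 36.0
```

Emit:
move_arm([
  [[0.12,-0.03,0],[0,0,-0.05],0],
  [[0,0,0.1],[0,0,0],0],
  [[0,0,0.1],[0,0,0],0],
  [[0,0,0.06],[0,0,0],0],
  [[0,0,0.04],[0,0,0],0],
  [[0,0,0],[0,0,0],0],
  [[0,0,0],[0,0,0],0],
])

```text
time_s: 26.38
ee_pos: [0.6078, 0.2929, 0.0238]
tcp_rot: [[0.224, 0.975, -0.001], [0.975, -0.224, -0.0], [-0.0, -0.0, -1.0]]
contact_force: [0.1, -0.6, -0.9]
finger_gap: 0.0304
grasp_force: 59.3
```

Emit:
move_arm([
  [[0,0,0.02],[0,0,0],0],
  [[0,0,0.01],[0,0,0],0],
  [[0,0,0],[0,0,0],0],
  [[0,0,0],[0,0,0],0],
])

```text
time_s: 26.72
ee_pos: [0.6081, 0.293, 0.0232]
tcp_rot: [[0.224, 0.975, 0.0], [0.975, -0.224, 0.0], [0.0, 0.0, -1.0]]
contact_force: [-0.2, -0.2, 1.4]
finger_gap: 0.0307
grasp_force: 59.5
```

Seated on the floor; release, retreat, then check all four from above.

Emit:
move_arm([
  [[0,0,0],[0,0,0],1],
  [[0,0,0],[0,0,0],1],
  [[0,0,0],[0,0,0],1],
  [[0,0,0],[0,0,0],1],
  [[0,0,0],[0,0,0],1],
  [[0,0,-0.4],[0,0,0],1],
  [[0,0,-0.8],[0,0,0],1],
  [[0,0,-0.8],[0,0,0],1],
  [[0,0,-0.8],[0,0,0],1],
  [[0,0,-0.4],[0,0,0],1],
  [[0,0,0],[0,0,0],1],
])

```text
time_s: 27.63
ee_pos: [0.6115, 0.2945, 0.1573]
tcp_rot: [[0.224, 0.975, 0.01], [0.975, -0.224, 0.004], [0.006, 0.008, -1.0]]
contact_force: [0.5, 0.2, 0.6]
finger_gap: 0.0853
grasp_force: 0.0
```

Emit:
move_arm([
  [[0,-0.5,0],[0,0,0],1],
  [[0,-0.8,0],[0,0,0],1],
  [[0,-0.8,0],[0,0,0],1],
  [[0,-0.8,0],[0,0,0],1],
  [[0,-0.8,0],[0,0,0],1],
  [[0,-0.3,0],[0,0,0],1],
  [[0,0,0],[0,0,0],1],
  [[0,0,0],[0,0,0],1],
])

```text
time_s: 28.3
ee_pos: [0.4517, 0.3288, 0.1502]
tcp_rot: [[0.222, 0.975, 0.0], [0.975, -0.222, -0.001], [-0.001, 0.0, -1.0]]
contact_force: [0.9, 0.3, 0.2]
finger_gap: 0.0853
grasp_force: 0.0
```

Run:
```python
from h import *
p,d,c,T=grab('top'); C=cloud(d,c,T)
for n,x,y,z in(('disc',.649,-.111,.046),('shear',.625,.1,.056),('bar',.622,-.2905,.031),('half',.609,.295,.046)):
    u,v=proj(c,T,[[x,y,z]])[0].round().astype(int); print(n,np.median(C[v-3:v+4,u-3:u+4].reshape(-1,3),0).round(4))
cv2.imwrite('pics/end.png',cv2.resize(p[75:285,120:500],None,fx=2.1,fy=2.1,interpolation=cv2.INTER_CUBIC))
```

```text
disc [ 0.6473 -0.1098  0.0501]
shear [0.6257 0.1003 0.0567]
bar [ 0.6213 -0.2902  0.0314]
half [0.6087 0.295  0.0488]
```

View pics/end.png

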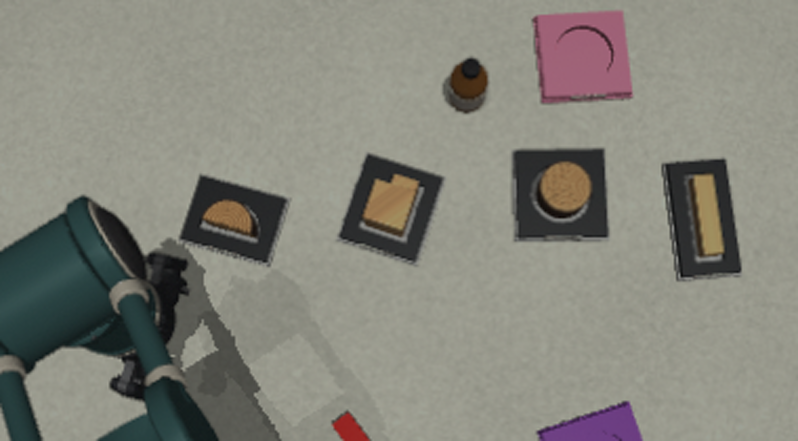

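Run:
```python
from h import *
p,d,c,T=grab('top'); C=cloud(d,c,T)
def pl(u0,v0,r,C):
    v,u=np.mgrid[v0-r:v0+r+1,u0-r:u0+r+1]; P=C[v,u].reshape(-1,3); A=np.c_[P[:,:2]-P[:,:2].mean(0),np.ones(len(P))]
    return np.linalg.lstsq(A,P[:,2],rcond=None)[0]
u,v=proj(c,T,[[.649,-.111,.046]])[0].round().astype(int)
f=np.load('top0.npz'); C0=cloud(f['d'],c,T)
print('now slope,z',pl(u,v,7,C).round(4),'initial',pl(219,252,7,C0).round(4))
for n,x,y,z,th in(('disc',.65,-.111,.046,0),('shear',.627,.1,.056,-17),('bar',.622,-.2905,.031,6),('half',.609,.295,.046,-13)):
    t=ortho(p,c,T,(x,y),z,.06,400); h=cv2.cvtColor(t,cv2.COLOR_BGR2HSV)
    m=((h[...,1]>80)&(h[...,2]>70)).astype(float); q,e,_=fit(m,SH[n],(x,y),.06,[th]); print(n,q.round(4),int(e))
```

```text
now slope,z [-2.2472  1.3945  0.0536] initial [-0.6273 -3.0995  0.0477]
disc [ 0.6501 -0.1132  4.3179] 157
shear [  0.6265   0.0989 -16.5338] 268
bar [ 0.6228 -0.2921  5.2836] 243
half [  0.6084   0.293  -15.8952] 83
```

```bash
python3 -c "
from workcell import ctrl
print(ctrl.sign_off())"
```

```text
the job is handed in; nothing more can be done
None
```

All four wood specimens are back in their matching trays, set down until they met the cut-out floor at the expected height, and the job was handed in at about 28 s of the 93 s. The arm never worked close to the bottle or the pocket microscope; the final picture shows the bottle standing, but I took no final picture of the microscope.

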